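Clip down the cherry box at the drinks stall

ROBOT

A 6-joint arm with a two-finger parallel gripper is mounted at the origin on the work surface. World frame = base frame: x ahead of the robot, y to its left, z up, the work surface at z = 0. Lengths are in m, angles in rad, forces in N, time in s.
With the tool pointing down it reaches from about 0.25 to 0.775 m from the base axis. Payload 4 kg.
Tool frame: the origin (TCP) lies at the very end of the fingers, on their centre line; the grasp point (between the pads) lies 19 mm behind it; z points along the fingers, y is the direction in which the jaws open and shut (so a half turn about z gives the same grasp; the last joint's range is limited). The gripper opens to 94 mm and grips with 3 to 60 N. Pads are 16 mm wide; open, the fingers measure 119 mm over their backs; the gripper's body (75 mm by 177 mm) begins 78 mm behind the grasp point.
Start: joints at [-1.259, 0.087, 1.371, -0, 1.684, -0.103], TCP at [0.222, -0.503, 0.206] pointing down, gripper open.
Joint ranges: [-3.1, 3.1], [-0.76, 2.03], [0.27, 2.55], [-1.08, 4.22], [0.17, 2.65], [-2.57, 2.57]. Speed limits (rad/s): [2.79, 2.79, 3.14, 3.14, 3.14, 3.14].

INTERFACE

Orientations are given as [roll, pitch, yaw] about the fixed x, y, z axes, in that order (R = Rz(yaw) Ry(pitch) Rx(roll)).
In Python, from bench import robot, cams, models gives the robot as it stands.
- The arm moves only by the tool step_arm, never from a script. Its argument "series" is a list of rows, each a list of 5 numbers: the gripper command: -1 is shut, 1 is fully open, values between are in proportion, then the shift along the tool's x, y, z in mm, then the turn about the tool's z in degrees. A call has 1 to 20 rows; each row is the pose to reach, as a shift and turn from the pose commanded when the call began, along the tool's axes at that moment; what a row does not reach only later rows make up. A row lasts 1/8 s, in which the tool goes at most 62.5 mm and 10.7 degrees, less where a joint would pass 70% of its speed; a pose out of reach is approached as far as the arm can. A call with a gripper value outside its range is refused whole. The fingers move at their own pace and stop on an object; the grip force is fixed at half the most. Time passes only in rows, so rows that repeat a pose let the fingers close. It gives the time, the measured TCP pose, the force and the opening at its end, in the units of the state.
- robot.get_obs(): the state, without advancing time (a new reading comes with each control period).
- cams.snapshot(name): name is "side" or "top" or "wrist"; returns a dict with "pixels" (480x640x3 uint8, red, green, blue), "fov_y" (degrees; the focal length in pixels is half the picture's height over the tangent of half this angle, whatever the lens; pixels are square), "cx", "cy" (the principal point, pixels), "R" (3x3) and "t" (3): a world point X has camera coordinates R X + t. Camera axes: x right, y down, z forward; pixel columns grow to the right and rows downward; lengths in m; the calibration is good to about 2 mm. A picture is of the moment at which its call begins. There is no depth.
- robot.close_job(): hands the job in, once; it reports no verdict.
Trained networks look in a picture, given as the dict that the camera call returned (one of the last four; its "shot" number tells which), for a name from the list of things; names that differ only in an ending like _2 or _b are one class to them, and where a whole thing is asked for, a point or a joint stands for the part that bears it (a point fixed in the world has none). Each returns a list of dicts, best first, with "p" (0 to 1); they miss things now and then, are a little off and sometimes report something else, mostly with a low value. They report only what shows in the picture. A call takes as long as a camera call.
- models.find_in(picture, label): "position" ([x, y, z] in m, in world coordinates, good to about 4 mm: the middle of the surface that is visible of it).
- models.pinpoint(picture, label): "position" ([x, y, z] in m, in world coordinates, good to about 4 mm: a listed point, or the origin of a listed thing).
The state is a dict: "time": time; "joint_positions": joint angles; "qvel": joint speeds; "joint_torque": joint torques, N m; "tool_pos": TCP position; "ee_rot": TCP orientation; "wrist_force": force on the tool from outside, world axes, zero at the start; "wrist_torque": the same for the moment, N m; "width": finger opening in m.
Only numpy, scipy, OpenCV 4.12 (cv2) and the standard library are available. Lean on these libraries where they do the work, as an engineer would, in place of code of your own. Each camera call takes 0.05 s, during which the arm holds its last target. There are 200 camera calls.

TASK

The cherry box with the red lid is going back into store: fold down the two white clips that still stand open at its ends, until each lies flat against the end of the box. Leave the lemon box with the yellow lid untouched.

Things in the scene. Friction and masses are not known exactly. Their poses are not given: they have to be found in the camera images.
- cherry_box: Clear food box of dark red cherries, lid framed RED round a clear window; fixed to the table on a black 150 x 190 x 4 mm mat. Origin: centre of underside, at table height. x: short side, y: long side, z up. Walls 110 (x) x 150 (y) mm; lid 120 x 160 mm, its top 94 mm up. White clips: those on the long sides (+x, -x) are already shut; those at the ends (+y, -y) stand open.
- clip_left (a joint): White end clip at the box's +y end (robot's left): flap 56 mm wide (box x), 38 long, 4 thick; hinge along x at box (0, +80, 88) mm. 0 = shut, hanging straight down on the lid edge (stop), outer face 84 mm from box centre, lower edge 50 mm up; 1.57 = out level; more = raised (limit 2.4). Starts 1.35 to 2.1. Stiff hinge, stays where left, no catch; 1 to 2 N near its free edge folds it.
- clip_right (a joint): White end clip at the box's -y end (robot's right): flap 56 mm wide (box x), 38 long, 4 thick; hinge along x at box (0, -80, 88) mm. 0 = shut, hanging straight down on the lid edge (stop), outer face 84 mm from box centre, lower edge 50 mm up; 1.57 = out level; more = raised (limit 2.4). Starts 1.35 to 2.1. Stiff hinge, stays where left, no catch; 1 to 2 N near its free edge folds it.
- lemon_box: The bystander: a box of the same build and size as the cherry box but full of lemons, its lid framed in YELLOW, its end clips standing open too. Not to be touched. Origin and axes as for the cherry box. The two boxes stand side by side, 300 mm or more between centres, and may have swapped places.

How it is judged:
At the end, for the whole second after the job is handed in: Both end clips of the cherry box are folded down to within 0.2 rad (11 degrees) of hanging straight down against the box, and at rest (value of joint each of clip_left, clip_right below 0.2 rad and velocity of joint clip_left between -0.1 and 0.1 rad/s and velocity of joint clip_right between -0.1 and 0.1 rad/s); the robot touches nothing.
It fails at once if the lemon box or one of its clips is touched (over 1 N) (contact force between any of the fingers, the arm and lemon_box above 1 N).
It also fails if it takes over 38 s, if anything falls off the work surface, if the arm or the gripper's body presses on something with over 40 N, if the wrist force passes 120 N, or if a joint passes its speed limit or range.

## Working session

There is one attempt and no reset: what is moved stays moved. The work goes in short steps, Python scripts to look and compute and a tool call to move; the robot and the scene stay as the last step left them, time stands still between calls to the robot, and variables do not carry over. Pictures are saved under pics/ and viewed, about 8 in all and at most 12, crops included, and the job is handed in when it is done.

Besides the shell and the picture viewer there is one more tool, called after "Emit:" in YAML: its name, and indented under it one key for each argument. step_arm: Moves the arm, as the interface text tells. Its arguments: {"type":"object","properties":{"series":{"type":"array","items":{"type":"array","items":{"type":"number"}}}},"required":["series"]}

```bash
mkdir -p pics; python3 - <<'E'
from bench import robot,cams,models
import cv2
o=robot.get_obs();print(o['time'],o['tool_pos'],o['ee_rot'],o['width'])
for n in ['top','side']:
    s=cams.snapshot(n);cv2.imwrite(f'pics/{n}0.png',s['pixels'][:,:,::-1])
    print(n,s['fov_y'],s['R'],s['t'])
    for l in ['cherry_box','lemon_box','clip_left','clip_right']:
        print(l,'pin',[(r['position'],r['p']) for r in models.pinpoint(s,l)][:4],'find',[(r['position'],r['p']) for r in models.find_in(s,l)][:4])
E
```

```text
0.0 [ 0.22146552 -0.50281995  0.20429657] [-3.13935457e+00 -2.26188930e-04  4.14785593e-01] 0.09402293241101754
top 57.01802303464668 [[ 0.02624141 -0.99964649 -0.00427534]
 [-0.99960179 -0.02619537 -0.01049067]
 [ 0.01037497  0.00454892 -0.99993583]] [-0.02167725  0.52779975  0.77684978]
cherry_box pin [([0.5662, 0.1778, -0.0015], 0.78)] find [([0.5587, 0.1699, 0.0884], 0.56)]
lemon_box pin [([0.5148, -0.2007, -0.0001], 0.76)] find [([0.5101, -0.1894, 0.0917], 0.97)]Traceback (most recent call last):
  File "<stdin>", line 8, in <module>
ValueError: it knows: cherry_box, lemon_box
```

View pics/top0.png

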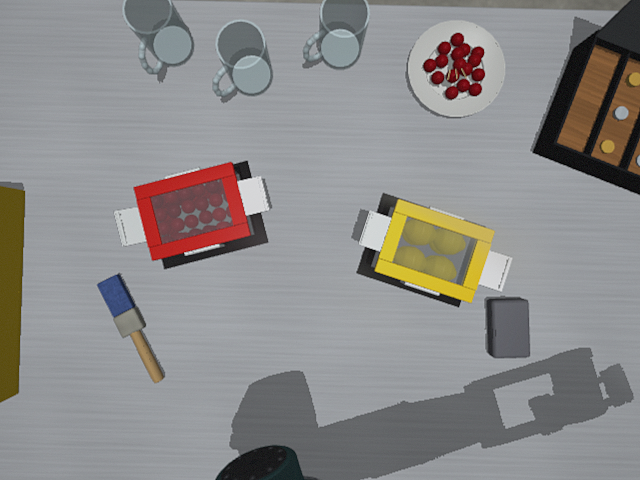

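```bash
python3 - <<'E'
from bench import robot,cams,models
import cv2
s=cams.snapshot('side');cv2.imwrite(f'pics/side0.png',s['pixels'][:,:,::-1])
print(s['fov_y'],s['R'],s['t'],s['cx'],s['cy'])
E
```

```text
45.63401339462559 [[-0.97502434 -0.22207945 -0.00287296]
 [-0.14050225  0.62678027 -0.76642391]
 [ 0.17200772 -0.74687831 -0.64232869]] [0.53883558 0.17152185 0.82713163] 326.5108472732866 231.7303120341694
```

View pics/side0.png

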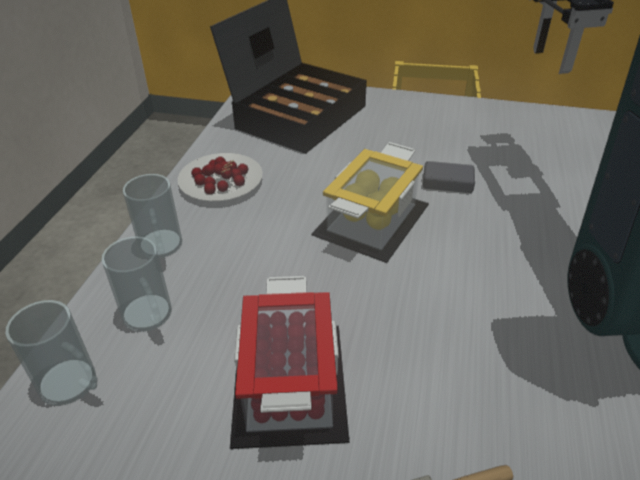

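The top view shows the cherry box on the left, with lid corners at about (134,187), (233,162), (249,235) and (151,260) and both end clips sticking out. The lemon box is on the right. In the side view both cherry clips are clearly open. Next I'll get the box pose from the red lid outline.

```bash
cat > h.py <<'E'
import numpy as np,cv2
from bench import robot,cams,models
def K(s):
    f=240/np.tan(np.radians(s['fov_y']/2));return np.array([[f,0,s['cx']],[0,f,s['cy']],[0,0,1.]])
def back(s,uv,z):
    R=np.array(s['R']);t=np.array(s['t']);c=-R.T@t
    d=R.T@np.linalg.inv(K(s))@np.array([uv[0],uv[1],1.]);return (c+d*(z-c[2])/d[2])
E
python3 - <<'E'
from h import *
def fit(n,sel,plane=.094):
    s=cams.snapshot(n);p=s['pixels'].astype(int)
    m=((p[:,:,0]>120)&(p[:,:,1]<60)&(p[:,:,2]<60)).astype(np.uint8)
    cs,_=cv2.findContours(m,0,2);c=max(cs,key=cv2.contourArea)[:,0,:]
    w=np.array([back(s,q,plane)[:2]*1000 for q in c],np.float32)
    (cx,cy),(a,b),ang=cv2.minAreaRect(w);print(n,len(c),cx,cy,a,b,ang)
    return s
s=fit('top',0)
fit('side',0)
print(s['cx'],s['cy'])
y=.245
for uv in [(114,212),(122,247),(262,176),(271,208)]: print(uv,[back(s,uv,z)[:2].round(3) for z in(.088,.105)])
E
```

```text
top 178 564.4338989257812 180.1531982421875 118.54411315917969 159.3514404296875 16.017927169799805
side 164 562.6146240234375 186.6912841796875 118.5216064453125 154.1916961669922 15.94422435760498
311.8213142385375 238.04294552425847
(114, 212) [array([0.56 , 0.304]), array([0.559, 0.297])]
(122, 247) [array([0.505, 0.29 ]), array([0.506, 0.283])]
(262, 176) [array([0.623, 0.073]), array([0.62 , 0.071])]
(271, 208) [array([0.573, 0.057]), array([0.572, 0.056])]
```

Emit:
step_arm:
  series:
    - [-1,604,-593,-16,-82]
    - [-1,604,-593,-16,-82]
    - [-1,604,-593,-16,-82]
    - [-1,604,-593,-16,-82]
    - [-1,604,-593,-16,-82]
    - [-1,604,-593,-16,-82]
    - [-1,604,-593,-16,-82]
    - [-1,604,-593,-16,-82]
    - [-1,604,-593,-16,-82]
    - [-1,604,-593,-16,-82]
    - [-1,604,-593,-16,-82]
    - [-1,604,-593,-16,-82]
    - [-1,604,-593,-16,-82]
    - [-1,604,-593,-16,-82]
    - [-1,604,-593,-16,-82]
    - [-1,604,-593,-16,-82]
    - [-1,604,-593,-16,-82]
    - [-1,604,-593,-16,-82]

```text
time: 2.65
tool_pos: [0.5354, 0.2817, 0.222]
ee_rot: [3.141, 0.0, 1.845]
wrist_force: [0.5, -0.3, -0.1]
width: 0.0003
```

```bash
python3 - <<'E'
from h import *
a=[cams.snapshot(n)['pixels'][:,:,::-1] for n in('wrist','side')]
a[0]=cv2.resize(a[0],(400,300));a[1]=a[1][200:480,120:500];a[1]=cv2.resize(a[1],(400,300))
cv2.imwrite('pics/w1.png',np.hstack(a))
E
```

```text
(no output)
```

View pics/w1.png

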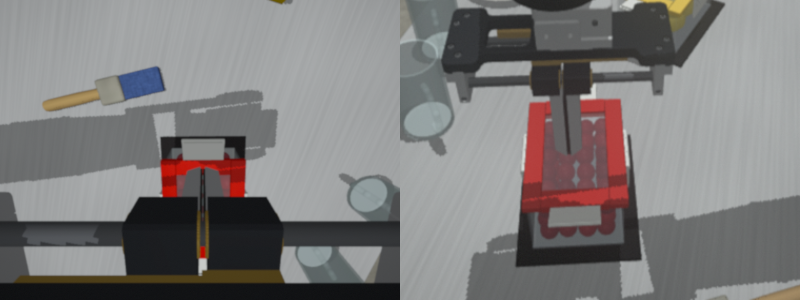

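The wrist view (left half) has the fingers centred across the box and just inboard of the raised clip at about (203,148). The side view (right half) agrees. I'll press down now.

Emit:
step_arm:
  series:
    - [-1,2,0,50,0]
    - [-1,2,0,90,0]
    - [-1,2,0,105,0]
    - [-1,2,0,115,0]
    - [-1,2,0,123,0]
    - [-1,2,0,131,0]
    - [-1,2,0,139,0]
    - [-1,2,0,147,0]
    - [-1,2,0,155,0]
    - [-1,2,0,163,0]
    - [-1,2,0,168,0]
    - [-1,2,0,168,0]

```text
time: 4.25
tool_pos: [0.534, 0.2843, 0.052]
ee_rot: [-3.139, 0.0, 1.846]
wrist_force: [0.2, 1.1, -0.9]
width: 0.0004
```

Emit:
step_arm:
  series:
    - [-1,-3,0,0,0]
    - [-1,-6,0,0,0]
    - [-1,-9,0,0,0]
    - [-1,-12,0,0,0]
    - [-1,-14,0,0,0]
    - [-1,-14,0,0,0]

```text
time: 5.0
tool_pos: [0.5389, 0.2712, 0.0536]
ee_rot: [3.141, -0.0, 1.846]
wrist_force: [0.1, 0.9, -1.7]
width: 0.0004
```

```bash
python3 - <<'E'
from h import *
print(robot.get_obs()['joint_torque'])
a=cams.snapshot('side')['pixels'][200:480,120:500,::-1]
cv2.imwrite('pics/s2.png',cv2.resize(a,(760,560)))
E
```

```text
[-1.24902382e+00 -4.08384490e+01 -2.86908406e+01 -5.47550619e-01
  1.44624906e-01  1.59045373e-02]
```

View pics/s2.png

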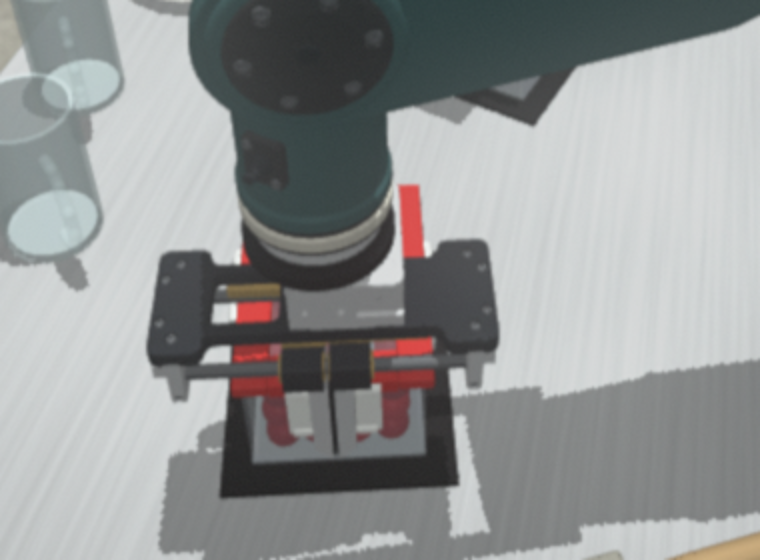

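The clip is folded behind the fingers, at about (330,415). The force is only hinge friction so far, so I'll keep pushing inward to the stop.

Emit:
step_arm:
  series:
    - [-1,-1,0,0,0]
    - [-1,-2,0,0,0]
    - [-1,-3,0,0,0]
    - [-1,-3,0,0,0]

```text
time: 5.55
tool_pos: [0.5389, 0.2712, 0.0536]
ee_rot: [3.141, -0.005, 1.847]
wrist_force: [-2.3, 8.6, -1.6]
width: 0.0003
```

Emit:
step_arm:
  series:
    - [-1,15,0,0,0]
    - [-1,15,0,-50,0]
    - [-1,15,0,-110,0]
    - [-1,-45,0,-130,0]
    - [-1,-105,0,-130,0]
    - [-1,-165,0,-130,0]
    - [-1,-199,0,-130,0]
    - [-1,-199,0,-130,0]
    - [-1,-199,0,-130,0]

```text
time: 6.68
tool_pos: [0.5934, 0.0773, 0.1836]
ee_rot: [-3.141, 0.0, 1.846]
wrist_force: [-0.0, 0.3, -0.2]
width: 0.0005
```

```bash
python3 - <<'E'
from h import *
a=[cams.snapshot(n)['pixels'][:,:,::-1] for n in('wrist','side')]
a[0]=cv2.resize(a[0],(400,300));a[1]=a[1][200:480,120:500];a[1]=cv2.resize(a[1],(400,300))
cv2.imwrite('pics/w3.png',np.hstack(a))
E
```

```text
(no output)
```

View pics/w3.png

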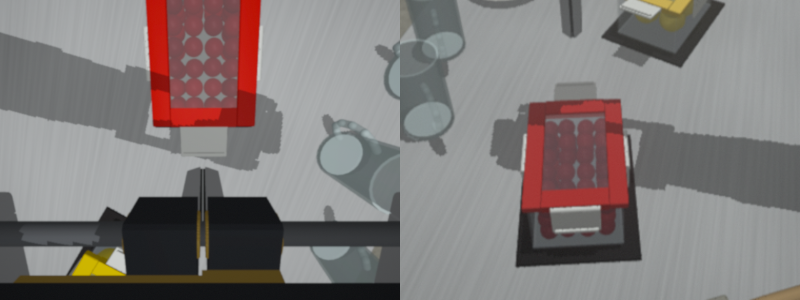

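The fingers are over the right clip (wrist view, clip at about (205,142)). The lemon box is well clear. Pressing down the right clip next.

Emit:
step_arm:
  series:
    - [-1,0,0,40,0]
    - [-1,0,0,60,0]
    - [-1,0,0,74,0]
    - [-1,0,0,84,0]
    - [-1,0,0,92,0]
    - [-1,0,0,100,0]
    - [-1,0,0,108,0]
    - [-1,0,0,116,0]
    - [-1,0,0,124,0]
    - [-1,0,0,129,0]
    - [-1,0,0,129,0]

```text
time: 8.15
tool_pos: [0.5929, 0.0765, 0.0532]
ee_rot: [-3.139, -0.0, 1.846]
wrist_force: [-0.3, -1.0, -1.2]
width: 0.0006
```

Emit:
step_arm:
  series:
    - [-1,3,0,0,0]
    - [-1,6,0,0,0]
    - [-1,9,0,0,0]
    - [-1,12,0,0,0]
    - [-1,14,0,0,0]
    - [-1,15,0,0,0]
    - [-1,15,0,0,0]

```text
time: 9.02
tool_pos: [0.5896, 0.0912, 0.0544]
ee_rot: [3.141, 0.0, 1.846]
wrist_force: [0.3, -1.3, -0.8]
width: 0.0006
```

Emit:
step_arm:
  series:
    - [-1,1,0,0,0]
    - [-1,2,0,0,0]
    - [-1,3,0,0,0]
    - [-1,4,0,0,0]
    - [-1,4,0,0,0]

```text
time: 9.65
tool_pos: [0.5896, 0.0911, 0.0545]
ee_rot: [3.141, 0.007, 1.844]
wrist_force: [2.7, -11.2, -2.8]
width: 0.0004
```

It's on the stop at 11 N. Retreating up and back toward the base for a clear look.

Emit:
step_arm:
  series:
    - [-1,-14,0,0,0]
    - [-1,-14,0,-40,0]
    - [-1,-14,0,-100,0]
    - [-1,-14,0,-160,0]
    - [-1,-14,-60,-190,0]
    - [-1,-14,-120,-190,0]
    - [-1,-14,-180,-190,0]
    - [-1,-14,-240,-190,0]
    - [-1,-14,-240,-190,0]
    - [-1,-14,-240,-190,0]

```text
time: 10.9
tool_pos: [0.3619, 0.0168, 0.2451]
ee_rot: [3.139, -0.0, 1.846]
wrist_force: [0.9, -0.4, 0.4]
width: -0.0001
```

```bash
python3 - <<'E'
from h import *
a=[cams.snapshot(n)['pixels'][:,:,::-1] for n in('top','side')]
a=[cv2.resize(a[0][130:300,80:307],(400,300)),cv2.resize(a[1][200:480,120:500],(400,300))]
cv2.imwrite('pics/f4.png',np.hstack(a))
E
```

```text
(no output)
```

View pics/f4.png

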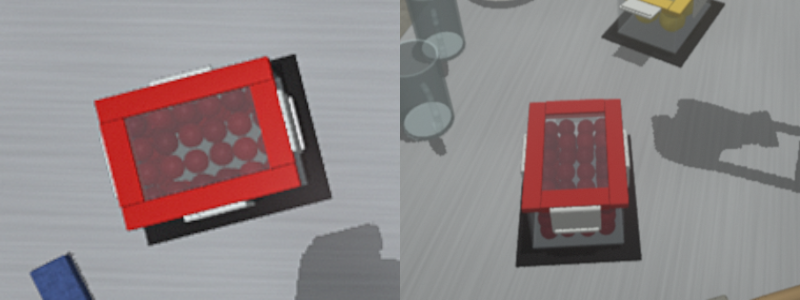

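In the top view (left half) the left clip shows only as a sliver at about (108,165). The right one is a narrow strip at about (290,120), about the width expected from perspective for a flap hanging straight down. Both are shut, so I'm handing in.

```bash
python3 -c "
from bench import robot
print(robot.get_obs()['time'],robot.close_job())"
```

```text
the job is handed in; nothing more can be done
11.0 None
```

I folded both end clips of the cherry box down against its ends and handed the job in at 11.0 s of the 38 s allowed. With the gripper shut, I pressed each clip down from above, then pushed it inward.

- **At the stops:** the force rose to about 9 N on the left clip and about 11 N on the right while the tool stopped moving, so both clips had reached their stops.
- **Last pictures:** the top and side views, taken with the arm clear, show both end clips hanging flat. I judged this by eye and rough perspective; I had no direct reading of the clip angles.
- **Clearances:** I planned the moves to stay clear of the lemon box. The arm was holding clear of everything when I handed in.
- **Disagreement:** the top and side cameras put the box centre about 6 mm apart in y. I used the top view for the approach, and where each clip stopped the tool fitted it to about 2 mm.

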